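# Open the drilling jig and knock out the blank

### The arm

A 6-joint arm with a two-finger parallel gripper is mounted at the origin on the work surface. World frame = base frame: x ahead of the robot, y to its left, z up, the work surface at z = 0. Lengths are in mm, angles in rad, forces in N, time in s.
With the tool pointing down it reaches from about 400 to 925 mm from the base axis. Payload 12.5 kg.
Tool frame: the origin (TCP) lies where the fingers leave the gripper's body, on its centre line; the fingertips stand 78 mm ahead of it and the grasp point (between the pads) lies 59 mm ahead of it (env.nose_length is the distance from the TCP to the fingertips, in mm); z points along the fingers, y is the line along which they close (so a half turn about z gives the same grasp; the last joint's range is limited). The gripper opens to 95 mm and grips with 3 to 60 N. Pads are 20 mm wide; open, the fingers measure 119 mm over their backs; the gripper's body (75 mm by 180 mm) begins 59 mm behind the grasp point.
Start: joints at [1.087, 0.491, 1.559, -0, 1.092, -0.106], TCP at [230.529, 580.942, 292.261] pointing down, gripper open.
Joint ranges: [-3.1, 3.1], [-0.84, 2.19], [0.05, 2.79], [-1.13, 4.28], [0.06, 2.93], [-2.69, 2.69]. Speed limits (rad/s): [2.22, 2.22, 2.79, 3.14, 3.14, 3.14].

### API

Orientations are given as [roll, pitch, yaw] about the fixed x, y, z axes, in that order (R = Rz(yaw) Ry(pitch) Rx(roll)).
In Python, from cell import env gives the robot as it stands. The module is installed in compiled form; this text tells all that it offers.
- The arm moves only by the tool send_rows, never from a script. Its argument "series" is text: rows parted by semicolons, each of 6 numbers parted by spaces: the shift along the tool's x, y, z as a fraction of full scale, then the turn, a rotation vector about the tool's x, y, z as a fraction of full scale. A call has 1 to 5 rows; each row shifts and turns the commanded pose from where the row before left it, along the tool's axes as they then stand; what a row does not reach is not made up. Full scale, the value 1, is 60 mm for a shift and 10 degrees for a turn. A row lasts 1/8 s, in which the tool goes at most 62.5 mm and 10.7 degrees, less where a joint would pass 70% of its speed; a pose out of reach is approached as far as the arm can. A call with a number of a shift or a turn outside -1 to 1 is refused whole. A call with a gripper value outside its range is refused whole. "fingers" is the opening, from 0 (shut) to 1 (fully open), set as the call begins (left out, the last holds). The fingers move at their own pace and stop on an object; the grip force is fixed at half the most. Time passes only in rows, so rows that do not move let the fingers close. It gives the time, the measured TCP pose, the force, the opening and the grip force at its end, in the units of the state.
- env.state(): the state, without advancing time (a new reading comes with each control period).
- env.read_camera(name): name is "scene" or "side" or "wrist"; returns a dict with "color" (420x560x3 uint8, red, green, blue), "z_map" (420x560 float32, mm along the optical axis (not along the pixel's ray), 0 where there is no reading), "fovy" (degrees; the focal length in pixels is half the picture's height over the tangent of half this angle, whatever the lens; pixels are square), "cx", "cy" (the principal point, pixels), "R" (3x3) and "t" (3): a world point X has camera coordinates R X + t. Camera axes: x right, y down, z forward; pixel columns grow to the right and rows downward; lengths in mm; the calibration is good to about 2 mm. A picture is of the moment at which its call begins.
- env.job_done(): hands the job in; it is judged then, once.
The state is a dict: "t": time; "joints": joint angles; "qvel": joint speeds; "tau": joint torques, N m; "eef_pos": TCP position; "tcp_rot": TCP orientation; "ft_force": force on the tool from outside, world axes, zero at the start; "moment": the same for the moment, N m; "opening": opening from 0.0 (shut) to 1.0 (fully open); "grip_force": force on a finger pad.
Only numpy, scipy, OpenCV 4.12 (cv2) and the standard library are available. Lean on these libraries where they do the work, as an engineer would, in place of code of your own. Each camera call takes 0.05 s, during which the arm holds its last target. There are 200 camera calls.

### The job

Swing the jig's hinged metal leaf up by its side bar, over past upright, and ease it down gently onto its rubber rest without letting it drop. Then lift the knock-out handle all the way up so that the wooden blank rises out of its nest, take the blank and stand it upright in the middle of the cork pad in the tray, let go, and leave everything else as it is, with the leaf still open.

Things in the scene. Friction and masses are not known exactly. Their poses are not given: they have to be found in the camera images.
- jig: Leaf jig fixed to the bench: a grey block 120 (x) x 90 (y) mm, top 83 mm above the bench, on a dark steel base plate 140 mm wide in x, 12 mm thick. Origin: on the bench, under the centre of the block and of its square nest (39 x 39 mm, floor 35 mm above the bench); z up. Its y axis points from the nest towards the hinge and the leaf's rest; the bar sticks out to -x.
- leaf_hinge (a point): Middle of the leaf's hinge line, which runs along the jig's x axis: jig (0, 55, 90) mm. Two dark lugs hold it, 36 to 58 mm either side in x, 45 to 65 mm in y, tops 98 mm above the bench.
- leaf_rest (a point): Middle of the rest of the open leaf: a black rubber bar 14 mm thick, 104 mm long along jig x, on two steel posts, at jig (0, 131, 130) mm.
- leaf (a joint): Angle of the leaf, rad: 0 closed, level over the nest; 1.57 upright; 2.55 on its rest (end of travel). Aluminium plate 118 mm along the hinge, free edge 115 mm from it, 6 mm thick, 0.3 to 0.44 kg, with a brass bush 10 mm proud on top. It stays put only within about 0.3 rad of upright, else it falls. Beyond 1.9 rad never faster than 3 rad/s.
- leaf_grip (a point): Where to pinch the leaf's side bar: round steel, 12 mm thick, parallel to the hinge, 110 mm from it; leaf's side 38 mm away, black end ball (20 mm) 43 mm away. In jig mm: (-97, -55, 90) closed, (-97, 55, 200) upright, (-97, 146, 151) on the rest. Free space under it all along the swing. The bar may turn between the fingers, which can stay pointing down.
- knockout (a joint): Height of the knock-out rod, m: 0 down, 0.038 fully up (end of travel). Starts within 5 mm of the bottom. Slides vertically with about 5 N of friction and stays where it is left. Its disc head, 22 mm across, meets the blank at 0.006 and pushes it up by 0.032 when fully up: the blank then stands 30 mm proud of the block's top.
- knockout_grip (a point): Point in the middle of the knock-out's upright steel handle, 15 mm below its top: a paddle 12 mm thick along jig x, 30 mm wide along jig y, at jig x = 0, y = -90 mm (45 mm in front of the block's face). Its top is 85 mm above the bench when down, 123 mm when up.
- blank: The square wooden turning blank, 36 x 36 x 46 mm, about 0.05 kg, in the jig's nest under the closed leaf, top 2 mm below the block's top, sides parallel to the jig's x and y. Origin: centre of its underside; z up through its bored end.
- tray: Low fixed plywood tray 115 (x) x 215 (y) x 15 mm, walls and floor 5 mm thick. Origin: centre of its underside on the bench.
- pad: Square cork pad 70 x 70 x 3 mm fixed on the tray's floor, in one half of the tray (tray y about +50 or -50 mm). Origin: centre of its underside; its top is 8 mm above the bench.
- drilled_blank: A like wooden blank, 36 x 36 x 46 mm, that stands loose in the other half of the tray; leave it. Origin: centre of its underside.
- jar: Closed amber jar, 64 mm across, 60 mm high, loose on the bench; leave it. Origin: centre of its underside.
- screwdriver: Screwdriver lying loose on the bench along its own x axis, handle to its -x, 200 mm long; leave it. Origin: mid-length, on the bench.
- brush: Brush lying loose on the bench along its own x axis, handle to its -x, 200 mm long; leave it. Origin: mid-length, on the bench.
- hammer: Hammer lying loose on the bench along its own x axis, handle to its -x, 260 mm long; leave it. Origin: mid-length, on the bench.

How it is judged:
By the outcome, as a careful person would: the job done as asked, in the order asked, and still so for the second after the job is handed in, with the robot touching nothing.
It also fails if it takes over 67 s, if anything falls off the work surface, if the arm or the gripper's body presses on something with over 40 N, if the wrist force passes 120 N, or if a joint passes its speed limit or range.

## Working session

There is one attempt and no reset: what is moved stays moved. The work goes in short steps, Python scripts to look and compute and a tool call to move; the robot and the scene stay as the last step left them, time stands still between calls to the robot, and variables do not carry over. Pictures are saved under pics/ and viewed, at most 12 in all, crops included, and the job is handed in when it is done.

Besides the shell and the picture viewer there is one more tool, called as name(argument=value, ...), one argument or row to a line, values as JSON. send_rows: Moves the arm, as the interface text tells. Shift numbers are shares of 60 mm and turn numbers shares of 10 degrees, none past 1 either way. Its arguments: {"type":"object","properties":{"series":{"type":"string"},"fingers":{"type":"number"}},"required":["series"]}

```bash
mkdir -p pics
cat > h.py <<'E'
import numpy as np, cv2
from cell import env
from scipy.spatial.transform import Rotation as Ro
def cam(n):
    c=env.read_camera(n); c['f']=210/np.tan(np.radians(c['fovy'])/2); return c
def world(c):
    v,u=np.mgrid[:420,:560]; z=c['z_map'].astype(float)
    P=np.stack([(u-c['cx'])*z/c['f'],(v-c['cy'])*z/c['f'],z],-1)
    W=(P-c['t'])@c['R']; W[z==0]=np.nan; return W
def save(c,n): cv2.imwrite('pics/'+n+'.png',c['color'][:,:,::-1])
E
python3 - <<'E'
from h import *
for n in ('scene','side'):
    c=cam(n); save(c,n+'0'); np.savez('/tmp/'+n,W=world(c),c=c['color']); print(n,c['fovy'],c['cx'],c['cy'],c['R'].round(3).tolist(),c['t'])
s=env.state(); print(s)
a=[cv2.imread(f'pics/{n}0.png') for n in('scene','side')]
E
```

```text
scene 55.790109937162974 284.4516264852538 210.96310224135883 [[-0.828, 0.56, -0.009], [0.456, 0.665, -0.592], [-0.326, -0.495, -0.806]] [ 452.86868375 -215.57404285 1367.2567494 ]
side 50.221123175676865 278.15811914927895 211.6600445872012 [[0.734, -0.68, 0.001], [-0.526, -0.568, -0.633], [0.431, 0.464, -0.774]] [-413.71824625  379.09130759  920.00345835]
{'t': 0.1, 'joints': array([ 1.08739833e+00,  4.91520676e-01,  1.55937763e+00,  1.33051936e-05,
        1.09166252e+00, -1.05581597e-01]), 'qvel': array([ 0.00073896, -0.00057759, -0.00175869,  0.00091781,  0.0001792 ,
        0.00062857]), 'tau': array([ 1.52986191e-03, -6.13610458e+01, -2.58602482e+01,  6.93470333e-02,
        4.70046618e-02, -4.97129497e-05]), 'eef_pos': array([230.46546745, 580.82336182, 291.71059145]), 'tcp_rot': array([-3.14063111e+00, -1.13766937e-04,  2.76377006e+00]), 'ft_force': array([ 0.72454579, -0.05121582, -0.33936166]), 'moment': array([-0.00757753,  0.02730413, -0.00960401]), 'grip_force': 0.0, 'opening': 0.9981465920492096}
```

View pics/scene0.png

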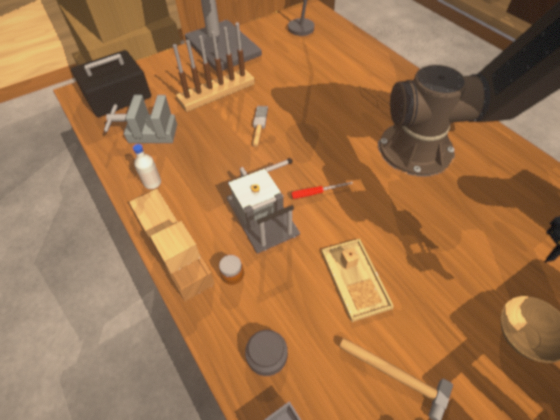

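View pics/side0.png

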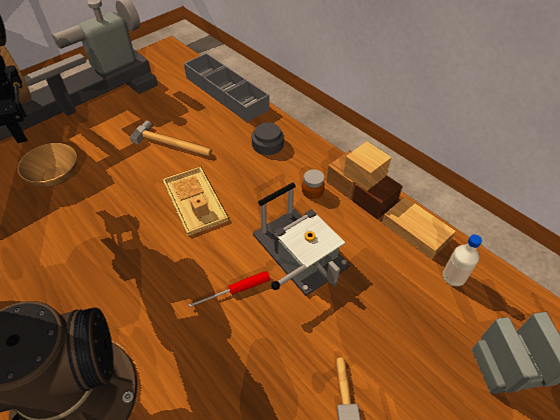

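The scene view shows the jig at about (258,200) and the tray at (355,278). In the side view the leaf is at (311,240), the end ball at (276,285), the handle at (335,272), the rest at (277,193) and the tray at (196,200). The pad is in the half away from the jig.

Run:
```python
from h import *
d=np.load('/tmp/side.npz');W=d['W'];C=d['c']
for nm,(u,v) in dict(leaf=(325,240),leaf2=(300,235),bush=(311,237),ball=(276,285),bar=(290,276),handle=(335,270),rest=(277,193),pad=(186,188),drilled=(199,205),tray=(190,225)).items(): print(nm,W[v,u].round(0))
s=np.load('/tmp/scene.npz');print([ (n,s['W'][v,u].round(0)) for n,(u,v) in dict(leaf=(245,188),pad=(365,295),rest=(275,215),jar=(231,265)).items()])
# leaf-top plane
for n,D,roi in(('side',d,(200,300,250,350)),('scene',s,(165,215,220,290))):
    w=D['W'][roi[0]:roi[1],roi[2]:roi[3]].reshape(-1,3); k=D['c'][roi[0]:roi[1],roi[2]:roi[3]].reshape(-1,3).astype(int)
    m=(abs(w[:,2]-93)<6)&(k.min(1)>130)
    p=w[m][:,:2].astype(np.float32); print(n,len(p),np.median(w[m][:,2]),cv2.minAreaRect(p))
a=cv2.resize(C[170:300,240:370],(600,600),interpolation=cv2.INTER_CUBIC)
b=cv2.resize(C[160:240,155:235],(200,200),interpolation=cv2.INTER_CUBIC)
o=np.zeros((600,800,3),np.uint8);o[:,:600]=a;o[:200,600:]=b
cv2.imwrite('pics/crop1.png',o[:,:,::-1])
```

```text
leaf [ 606. -116.   95.]
leaf2 [574. -66.  94.]
bush [583. -93. 105.]
ball [ 438. -129.  101.]
bar [ 477. -132.   97.]
handle [ 570. -184.   81.]
rest [599.  42. 136.]
pad [498. 314.  10.]
drilled [470. 204.  53.]
tray [430. 201.   5.]
[('leaf', array([ 610., -108.,   96.])), ('pad', array([505., 316.,   7.])), ('rest', array([607.,  46., 137.])), ('jar', array([762.,  70.,  63.]))]
side 1822 93.83210174234156 ((565.8343505859375, -93.85673522949219), (161.2333221435547, 177.0210418701172), 62.89014434814453)
scene 1186 96.08066578467695 ((577.1429443359375, -94.57296752929688), (156.98672485351562, 161.7797393798828), 62.41709899902344)
```

View pics/crop1.png

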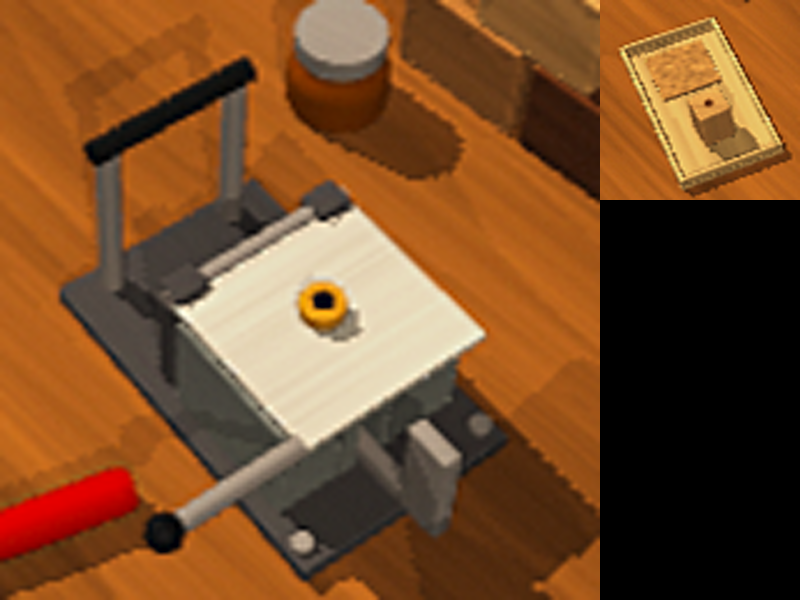

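```bash
cat > fit.py <<'E'
from h import *
from scipy.optimize import least_squares
def proj(c,X):
    p=np.asarray(X)@c['R'].T+c['t']; return np.c_[c['cx']+c['f']*p[:,0]/p[:,2],c['cy']+c['f']*p[:,1]/p[:,2]]
def place(q,M): # q=x,y,yaw
    a,b=np.cos(q[2]),np.sin(q[2]); M=np.asarray(M,float)
    return np.c_[q[0]+a*M[:,0]-b*M[:,1],q[1]+b*M[:,0]+a*M[:,1],M[:,2]]
def fit(c,M,uv,q0): 
    r=least_squares(lambda q:(proj(c,place(q,M))-uv).ravel(),q0,x_scale=[100,100,1]); return r.x,r.fun.reshape(-1,2)
E
python3 - <<'E'
from fit import *
c=cam('side')
k=130/600
M=[[-140,-55,90],[59,-60,93],[-59,-60,93],[-52,131,130],[52,131,130]]
cr=np.array([[165,532],[485,333],[310,445],[95,152],[247,72]])
uv=np.array([240,170])+(cr+.5)*k-.5
q,r=fit(c,M,uv,[580,-90,-.3]); print('jig',q.round(3),r.round(1).tolist())
for n,p in dict(bar=[-97,-55,90],handle=[0,-90,70],up=[-97,55,200],rest=[-97,146,151]).items(): print(n,place(q,[p]).round(1))
for z in(80,85,90): print(z,(proj(c,place(q,[[0,-90,z]]))-[240,170]+.5)/k)
# pad: back-left, tray corners on crop b (scale 2.5, origin 155,160)
cb=np.array([[645,57],[703,42],[721,78],[667,100]])-[600,0]
uv=np.array([155,160])+(cb+.5)/2.5-.5
P=[[-35,35,8],[35,35,8],[35,-35,8],[-35,-35,8]]
q,r=fit(c,P,uv,[500,310,-.3]);print('pad',q.round(3),r.round(1).tolist())
ct=np.array([[620,47],[715,17],[790,155],[685,193]])-[600,0]
uv=np.array([155,160])+(ct+.5)/2.5-.5
P=[[-57.5,107.5,15],[57.5,107.5,15],[57.5,-107.5,15],[-57.5,-107.5,15]]
q2,r=fit(c,P,uv,[490,260,-.3]);print('tray',q2.round(3),r.round(1).tolist(),place(q2,[[0,50,8],[0,-50,5]]))
E
```

```text
jig [ 5.86875e+02 -8.49520e+01 -1.11000e-01] [[0.4, -0.1], [0.6, -0.2], [-0.7, 0.9], [-0.7, 0.3], [0.5, -1.2]]
bar [[ 484.4 -128.9   90. ]]
handle [[ 576.9 -174.4   70. ]]
up [[496.6 -19.5 200. ]]
rest [[506.6  70.9 151. ]]
80 [[436.68250957 445.07916969]]
85 [[437.67060664 439.62529731]]
90 [[438.66622174 434.12992856]]
pad [ 5.05212e+02  3.13064e+02 -2.87000e-01] [[-0.0, 0.6], [-0.1, -1.2], [1.1, 0.5], [-1.0, -0.0]]
tray [ 4.89126e+02  2.55726e+02 -2.88000e-01] [[0.9, 2.4], [0.8, 1.7], [-1.2, -1.8], [-0.3, -1.5]] [[503.31529319 303.66985246   8.        ]
 [474.93625252 207.78121888   5.        ]]
```

Ray-fit with known sizes gives the jig at (587,-85), yaw -0.111 (residuals ~1 px, handle top height agrees), and the pad near (505,312), yaw -0.29. Moving to above the bar.

send_rows(
  series="0 0 0 0 0 -0.765; 0 0 0 0 0 -0.765; -0.69 -0.71 0 0 0 0; -0.69 -0.71 0 0 0 0; -0.69 -0.71 0 0 0 0",
  fingers=1,
)

```text
t: 0.78
eef_pos: [340.6, 438.7, 292.1]
tcp_rot: [-3.142, -0.0, 3.031]
ft_force: [-0.4, -0.0, -0.8]
opening: 1.001
grip_force: 0.0
```

send_rows(
  series="-0.69 -0.71 0 0 0 0; -0.69 -0.71 0 0 0 0; -0.69 -0.71 0 0 0 0; -0.17 -0.88 0.08 0 0 0; -0.17 -0.88 0.08 0 0 0",
)

```text
t: 1.4
eef_pos: [457.9, 190.5, 282.3]
tcp_rot: [-3.142, -0.0, 3.031]
ft_force: [-0.5, 0.8, -1.2]
opening: 1.002
grip_force: 0.0
```

send_rows(
  series="-0.17 -0.88 0.08 0 0 0; -0.17 -0.88 0.08 0 0 0; -0.17 -0.88 0.08 0 0 0; -0.17 -0.88 0.08 0 0 0; -0.17 -0.88 0.08 0 0 0",
)

```text
t: 2.02
eef_pos: [479.2, -77.6, 258.5]
tcp_rot: [3.141, 0.0, 3.031]
ft_force: [0.9, -1.2, 0.1]
opening: 1.001
grip_force: 0.0
```

send_rows(
  series="-0.17 -0.88 0.08 0 0 0; 0 0 0 0 0 0",
)

```text
t: 2.28
eef_pos: [483.5, -132.2, 253.2]
tcp_rot: [3.142, -0.0, 3.027]
ft_force: [-0.1, 0.9, -0.9]
opening: 1.004
grip_force: 0.0
```

Run:
```python
from h import *
c=cam('wrist'); save(c,'w1'); print(c['fovy'],c['cx'],c['cy'],c['R'].round(2).tolist(),c['t'])
W=world(c); np.savez('/tmp/w1',W=W)
print(env.state())
```

```text
67.73924835665598 282.9852349505351 209.72358586986863 [[0.11, 0.99, -0.0], [0.95, -0.11, 0.3], [0.3, -0.03, -0.95]] [  76.39928316 -495.59925496  207.41607886]
{'t': 2.325, 'joints': array([-3.95904477e-01,  3.64824240e-01,  1.90419694e+00,  2.47921748e-04,
        8.73452757e-01, -1.85313818e+00]), 'qvel': array([ 0.04906262, -0.01685809,  0.01507735,  0.0032039 ,  0.0023412 ,
        0.01568443]), 'tau': array([-2.30842508e+00, -4.73736835e+01, -2.22888172e+01, -1.57184950e-01,
       -2.43037142e-02, -2.72438871e-01]), 'eef_pos': array([ 483.34089326, -130.55902987,  253.38573722]), 'tcp_rot': array([ 3.14116473e+00, -7.93499215e-04,  3.02787091e+00]), 'ft_force': array([-1.02004444,  0.44587697,  0.1418417 ]), 'moment': array([ 0.07661619, -0.01937495,  0.0254307 ]), 'grip_force': 0.0, 'opening': 1.000214006964249}
```

View pics/w1.png

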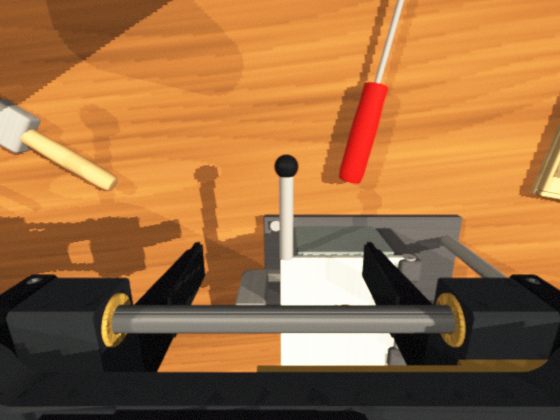

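The wrist view shows the ball at (286,166), the bar along column 287 between the fingers, and the leaf edge from (281,255). The bar is nearly centred.

```bash
cat >> h.py <<'E'
def onz(c,u,v,z):
    d=c['R'].T@np.array([(u-c['cx'])/c['f'],(v-c['cy'])/c['f'],1]); o=-c['R'].T@c['t']; return o+d*(z-o[2])/d[2]
def rel(target,yaw=None):
    s=env.state(); R=Ro.from_euler('xyz',s['tcp_rot']); return s['eef_pos'].round(1), (R.inv().apply(np.asarray(target)-s['eef_pos'])/60).round(3), s['tcp_rot'].round(4)
E
python3 - <<'E'
from fit import *
c=cam('wrist')
for p in((286,166),(286.5,200),(287.5,240)): print(onz(c,*p,90).round(1))
q=[586.9,-85,-.111]
print(place(q,[[-140,-55,90],[-97,-55,90]]).round(1))
E
```

```text
[ 441.9 -123.3   90. ]
[ 470.7 -126.    90. ]
[ 507.2 -129.2   90. ]
[[ 441.7 -124.2   90. ]
 [ 484.4 -128.9   90. ]]
```

send_rows(
  series="-0.02 0.03 0.58 0 0 0; 0 0 0.58 0 0 0; 0 0 0.58 0 0 0; 0 0 0 0 0 0; 0 0 0 0 0 0",
)

```text
t: 3.0
eef_pos: [485.4, -127.1, 150.5]
tcp_rot: [-3.141, 0.001, 3.032]
ft_force: [0.5, -0.0, 0.2]
opening: 1.0
grip_force: 0.0
```

send_rows(
  series="0 0 0 0 0 0; 0 0 0 0 0 0; 0 0 0 0 0 0; 0 0 0 0 0 0; 0 0 0 0 0 0",
  fingers=0,
)

```text
t: 3.62
eef_pos: [484.9, -127.8, 149.4]
tcp_rot: [3.142, 0.0, 3.031]
ft_force: [-0.2, -0.2, 0.5]
opening: 0.532
grip_force: 0.0
```

send_rows(
  series="0 0 0 0 0 0; 0 0 0 0 0 0; 0 0 0 0 0 0",
)

```text
t: 4.0
eef_pos: [484.9, -127.7, 149.4]
tcp_rot: [3.141, -0.0, 3.031]
ft_force: [-0.1, -0.1, -0.7]
opening: 0.214
grip_force: 0.0
```

send_rows(
  series="0 0 0 0 0 0; 0 0 0 0 0 0; 0 0 0 0 0 0; 0 0 0 0 0 0",
)

```text
t: 4.5
eef_pos: [484.8, -129.9, 149.4]
tcp_rot: [-3.139, 0.0, 3.031]
ft_force: [-6.7, -23.7, -0.7]
opening: 0.121
grip_force: 30.0
```

Run:
```python
import numpy as np
# arc rows: dy (tool y), dz (tool z, down) fractions
t=np.linspace(0,2.55,26); y=-110*np.cos(t); z=110*np.sin(t)
for a,b,c in zip(t[1:],np.diff(y)/60,-np.diff(z)/60): print(round(a,2),round(b,2),round(c,2))
```

```text
0.1 0.01 -0.19
0.2 0.03 -0.18
0.31 0.05 -0.18
0.41 0.07 -0.18
0.51 0.08 -0.17
0.61 0.1 -0.16
0.71 0.12 -0.15
0.82 0.13 -0.13
0.92 0.14 -0.12
1.02 0.15 -0.11
1.12 0.16 -0.09
1.22 0.17 -0.07
1.33 0.18 -0.05
1.43 0.18 -0.04
1.53 0.19 -0.02
1.63 0.19 0.0
1.73 0.19 0.02
1.84 0.18 0.04
1.94 0.18 0.06
2.04 0.17 0.08
2.14 0.16 0.09
2.24 0.15 0.11
2.35 0.14 0.12
2.45 0.13 0.14
2.55 0.11 0.15
```

send_rows(
  series="0 -0.04 0 0 0 0; 0.0 0.01 -0.19 0 0 0; 0 0.03 -0.18 0 0 0; 0 0.05 -0.18 0 0 0; 0 0.07 -0.18 0 0 0",
)

```text
t: 5.12
eef_pos: [485.7, -121.5, 194.4]
tcp_rot: [-3.139, 0.001, 3.032]
ft_force: [-3.3, -12.6, 0.5]
opening: 0.121
grip_force: 30.0
```

send_rows(
  series="0 0.08 -0.17 0 0 0; 0 0.10 -0.16 0 0 0; 0 0.12 -0.15 0 0 0; 0 0.13 -0.13 0 0 0; 0 0.14 -0.12 0 0 0",
)

```text
t: 5.75
eef_pos: [490.0, -88.5, 239.8]
tcp_rot: [-3.137, 0.004, 3.032]
ft_force: [-5.2, -18.4, 17.1]
opening: 0.12
grip_force: 30.0
```

send_rows(
  series="0 0.15 -0.11 0 0 0; 0 0.16 -0.09 0 0 0; 0 0.17 -0.07 0 0 0; 0 0.18 -0.05 0 0 0; 0 0.18 -0.04 0 0 0",
)

```text
t: 6.38
eef_pos: [496.1, -36.5, 260.4]
tcp_rot: [-3.141, 0.005, 3.031]
ft_force: [4.4, -4.9, 2.1]
opening: 0.117
grip_force: 30.0
```

send_rows(
  series="0 0.19 -0.02 0 0 0; 0 0.19 0 0 0 0; 0 0.19 0.02 0 0 0; 0 0.18 0.04 0 0 0; 0 0 0 0 0 0",
)

```text
t: 7.0
eef_pos: [500.9, 9.0, 257.3]
tcp_rot: [3.141, 0.004, 3.032]
ft_force: [5.3, 0.6, 0.9]
opening: 0.124
grip_force: 30.0
```

send_rows(
  series="0 0.09 0.03 0 0 0; 0 0.09 0.03 0 0 0; 0 0.085 0.04 0 0 0; 0 0.085 0.04 0 0 0; 0 0.08 0.045 0 0 0",
)

```text
t: 7.62
eef_pos: [503.7, 34.1, 245.6]
tcp_rot: [-3.142, 0.003, 3.031]
ft_force: [5.2, -1.7, 2.1]
opening: 0.118
grip_force: 30.0
```

send_rows(
  series="0 0.08 0.045 0 0 0; 0 0.075 0.055 0 0 0; 0 0.075 0.055 0 0 0; 0 0.07 0.06 0 0 0; 0 0.07 0.06 0 0 0",
)

```text
t: 8.25
eef_pos: [506.0, 56.2, 229.0]
tcp_rot: [-3.142, 0.002, 3.031]
ft_force: [6.1, -3.0, -0.7]
opening: 0.117
grip_force: 30.0
```

send_rows(
  series="0 0.065 0.065 0 0 0; 0 0.065 0.07 0 0 0; 0 0.055 0.07 0 0 0; 0 0 0 0 0 0",
)

```text
t: 8.75
eef_pos: [507.2, 67.4, 216.5]
tcp_rot: [3.141, 0.002, 3.031]
ft_force: [5.8, -1.0, -1.5]
opening: 0.118
grip_force: 30.0
```

Run:
```python
from fit import *
print(env.state()['eef_pos'],env.state()['ft_force'])
c=cam('side');cv2.imwrite('pics/s2.png',cv2.resize(c['color'][150:290,230:370],(600,600),interpolation=cv2.INTER_CUBIC)[:,:,::-1])
```

```text
[507.16001589  67.40890195 216.50380569] [ 5.83204845 -1.00368639 -1.54012156]
```

View pics/s2.png

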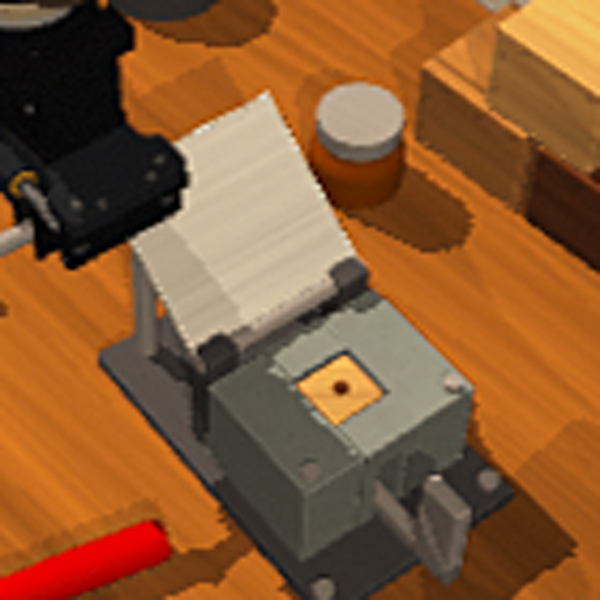

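The side view shows the leaf open and almost on its rest (free edge at crop (265,95)), with the blank visible in its nest. I lower in small steps until the rest takes the load.

send_rows(
  series="0 0.02 0.03 0 0 0; 0 0.02 0.03 0 0 0; 0 0.02 0.03 0 0 0; 0 0 0 0 0 0",
)

```text
t: 9.3
eef_pos: [507.4, 69.9, 212.7]
tcp_rot: [-3.14, 0.003, 3.032]
ft_force: [-1.3, -11.0, 19.5]
opening: 0.118
grip_force: 30.0
```

send_rows(
  series="0 0.015 0.025 0 0 0; 0 0.01 0.025 0 0 0; 0 0 0 0 0 0",
)

```text
t: 9.68
eef_pos: [508.1, 70.1, 211.2]
tcp_rot: [-3.138, 0.005, 3.032]
ft_force: [-4.7, -24.3, 36.4]
opening: 0.117
grip_force: 30.0
```

send_rows(
  series="0 -0.015 -0.025 0 0 0; 0 0 0 0 0 0; 0 0 0 0 0 0",
  fingers=0.5,
)

```text
t: 10.05
eef_pos: [506.7, 71.5, 209.1]
tcp_rot: [3.141, -0.001, 3.031]
ft_force: [-1.0, -1.0, -0.3]
opening: 0.378
grip_force: 0.0
```

send_rows(
  series="0 0 0 0 0 0; 0 0 -0.4 0 0 0; 0 0 -0.8 0 0 0; 0 0 0 0 0 0",
)

```text
t: 10.55
eef_pos: [507.8, 71.4, 284.0]
tcp_rot: [3.141, 0.005, 3.031]
ft_force: [-0.4, 0.3, 0.4]
opening: 0.508
grip_force: 0.0
```

Run:
```python
from fit import *
s=env.state();print(s['joints'].round(3))
c=cam('side');a=cv2.resize(c['color'][150:290,230:370],(600,600),interpolation=cv2.INTER_CUBIC)
w=world(c); k=w[190:235,265:315].reshape(-1,3)
q=[586.9,-85.5,-.111]
a0,b0=np.cos(q[2]),np.sin(q[2]); d=w-[q[0],q[1],0]; y=-b0*d[...,0]+a0*d[...,1]; x=a0*d[...,0]+b0*d[...,1]
m=(abs(x)<50)&(y>70)&(y<145)&(w[...,2]>95)
p=np.polyfit(y[m],w[...,2][m],1); print(m.sum(),np.pi-np.arctan(p[0]),p)
cv2.imwrite('pics/s3.png',a[:,:,::-1])
R=Ro.from_euler('xyz',s['tcp_rot'])
yaw=-.111+np.pi/2
```

```text
[ 0.011  0.341  1.843  0.     0.953 -1.45 ]
1435 2.7257357646613203 [ 0.44161234 89.33870961]
```

View pics/s3.png

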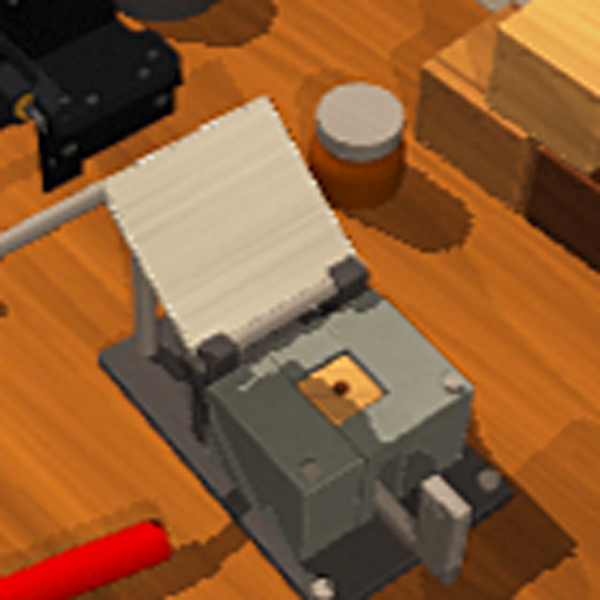

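The leaf lies on its rest, released, with the gripper clear. Next I turn 90° and go above the handle.

send_rows(
  series="0 0 0 0 0 1; 0 0 0 0 0 1; 0 0 0 0 0 1; 0 0 0 0 0 1; 0 0 0 0 0 1",
  fingers=0.6,
)

```text
t: 11.22
eef_pos: [506.7, 71.2, 279.9]
tcp_rot: [-3.14, -0.001, 2.152]
ft_force: [0.0, -0.0, 0.1]
opening: 0.601
grip_force: 0.0
```

send_rows(
  series="0 0 0 0 0 1; 0 0 0 0 0 1; 0 0 0 0 0 1; 0 0 0 0 0 1; -0.79 0.32 0 0 0 0",
)

```text
t: 11.85
eef_pos: [520.3, 23.3, 280.1]
tcp_rot: [-3.139, -0.0, 1.46]
ft_force: [-0.4, -0.5, -0.3]
opening: 0.601
grip_force: 0.0
```

send_rows(
  series="-0.79 0.32 0 0 0 0; -0.79 0.32 0 0 0 0; -0.79 0.32 0 0 0 0; -0.79 0.32 0 0 0 0; 0 0 0 0 0 0",
)

```text
t: 12.48
eef_pos: [576.4, -177.8, 279.2]
tcp_rot: [-3.139, -0.001, 1.457]
ft_force: [-0.8, 0.2, 0.1]
opening: 0.598
grip_force: 0.0
```

send_rows(
  series="0 0 0 0 0 0; 0 0 0 0 0 0",
)

```text
t: 12.72
eef_pos: [576.1, -173.9, 281.0]
tcp_rot: [-3.141, -0.0, 1.461]
ft_force: [-0.2, -0.2, -0.1]
opening: 0.602
grip_force: 0.0
```

Run:
```python
from fit import *
s=env.state();print(s['joints'].round(3))
c=cam('wrist');save(c,'w4');q=[586.9,-85.5,-.111]
print(proj(c,place(q,[[0,-90,85],[-6,-105,85],[6,-75,85]])))
print(rel(place(q,[[0,-90,130]])[0]))
```

```text
[-0.403  0.469  1.631  0.     1.042 -0.293]
[[283.451155   205.50632184]
 [277.2506442  220.25879435]
 [289.83748732 190.31173626]]
(array([ 576.2, -173.9,  281.3]), array([-0.017,  0.016,  2.521]), array([-3.1412e+00, -3.0000e-04,  1.4613e+00]))
```

View pics/w4.png

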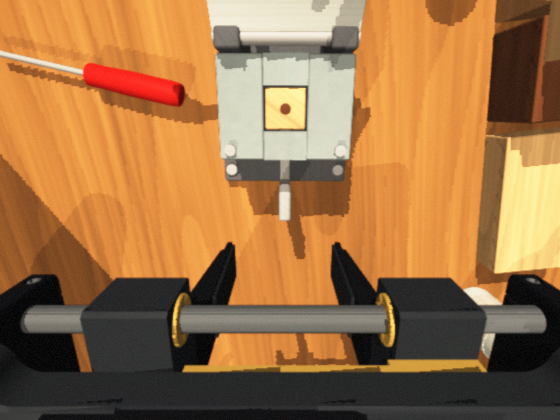

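The wrist view shows the handle top centred at (285,202), against a predicted (283.5,205.5), which is a 1–2 mm correction. The blank is centred at (285,108). Descending onto the handle.

send_rows(
  series="0.01 0.03 0.8 0 0 0; 0 0 0.8 0 0 0; 0 0 0.5 0 0 0; 0 0 0.4 0 0 0; 0 0 0 0 0 0",
)

```text
t: 13.4
eef_pos: [577.7, -173.6, 130.2]
tcp_rot: [-3.139, -0.001, 1.461]
ft_force: [-0.2, 0.6, 0.9]
opening: 0.6
grip_force: 0.0
```

send_rows(
  series="0 0 0 0 0 0; 0 0 0 0 0 0; 0 0 0 0 0 0; 0 0 0 0 0 0; 0 0 0 0 0 0",
  fingers=0,
)

```text
t: 14.02
eef_pos: [577.8, -174.6, 131.5]
tcp_rot: [-3.141, -0.0, 1.46]
ft_force: [-20.5, -0.1, 4.1]
opening: 0.132
grip_force: 10.0
```

send_rows(
  series="0 0 0 0 0 0; 0 0 0 0 0 0; 0 0 0 0 0 0",
)

```text
t: 14.4
eef_pos: [577.4, -174.6, 131.4]
tcp_rot: [-3.14, -0.0, 1.46]
ft_force: [-4.2, -0.3, 3.2]
opening: 0.122
grip_force: 30.0
```

send_rows(
  series="0 0 -0.1 0 0 0; 0 0 -0.1 0 0 0; 0 0 -0.1 0 0 0; 0 0 -0.1 0 0 0; 0 0 0 0 0 0",
)

```text
t: 15.02
eef_pos: [577.4, -174.5, 156.0]
tcp_rot: [-3.14, -0.0, 1.46]
ft_force: [-8.4, -1.4, 1.8]
opening: 0.127
grip_force: 30.0
```

send_rows(
  series="0 0 -0.06 0 0 0; 0 0 -0.06 0 0 0; 0 0 -0.05 0 0 0; 0 0 -0.04 0 0 0; 0 0 0 0 0 0",
)

```text
t: 15.65
eef_pos: [577.4, -174.5, 168.2]
tcp_rot: [-3.14, -0.0, 1.46]
ft_force: [-6.4, -2.1, -4.1]
opening: 0.124
grip_force: 30.0
```

send_rows(
  series="0 0 -0.03 0 0 0; 0 0 -0.03 0 0 0; 0 0 0 0 0 0",
)

```text
t: 16.02
eef_pos: [577.4, -174.5, 169.7]
tcp_rot: [-3.138, -0.001, 1.46]
ft_force: [-0.8, -3.5, -24.8]
opening: 0.125
grip_force: 30.0
```

send_rows(
  series="0 0 -0.03 0 0 0; 0 0 0 0 0 0",
)

```text
t: 16.27
eef_pos: [577.5, -174.3, 170.4]
tcp_rot: [-3.138, -0.001, 1.46]
ft_force: [3.0, -3.0, -36.3]
opening: 0.125
grip_force: 30.0
```

End stop reached (36 N down). Releasing and rising.

send_rows(
  series="0 0 0 0 0 0; 0 0 0 0 0 0; 0 0 0 0 0 0; 0 0 0 0 0 0",
  fingers=0.65,
)

```text
t: 16.77
eef_pos: [578.3, -174.6, 174.1]
tcp_rot: [3.14, 0.0, 1.46]
ft_force: [-0.1, -0.2, -0.6]
opening: 0.486
grip_force: 0.0
```

send_rows(
  series="0 0 -0.4 0 0 0; 0 0 -0.8 0 0 0; 0 0 -0.7 0 0 0; 0 0 0 0 0 0; 0 0 0 0 0 0",
)

```text
t: 17.4
eef_pos: [577.9, -174.5, 287.1]
tcp_rot: [-3.141, -0.0, 1.46]
ft_force: [-0.0, 0.2, -0.3]
opening: 0.649
grip_force: 0.0
```

Run:
```python
from fit import *
c=cam('wrist');save(c,'w5');q=[587.4,-84.5,-.111]
print(proj(c,place(q,[[0,0,113],[0,-90,123]])))
w=world(c);m=(abs(w[...,2]-113)<6); 
q5=place(q,[[0,0,113]])[0]; m&=np.hypot(w[...,0]-q5[0],w[...,1]-q5[1])<35
print(m.sum(),np.median(w[m],0), cv2.minAreaRect(w[m][:,:2].astype(np.float32)))
m=(abs(w[...,2]-123)<8)&(w[...,1]<-150);print(m.sum(),np.median(w[m],0))
print(env.state()['eef_pos'])
```

```text
[[281.73707618 104.41609737]
 [281.70282584 214.35291195]]
2060 [587.49929056 -86.18107387 112.55880207] ((587.4446411132812, -86.80039978027344), (35.79229736328125, 35.9626350402832), 83.84089660644531)
459 [ 577.25102878 -174.4770847   122.06056054]
[ 577.80761843 -174.45589321  286.51558666]
```

View pics/w5.png

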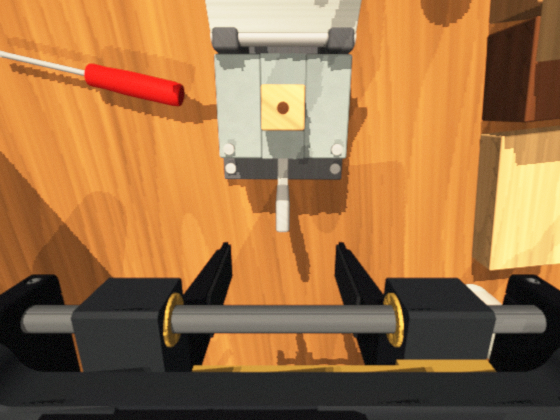

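The wrist view shows the blank proud of the block at (283,107) (world (587.5,-86.5), top at 112.6) and the handle top at 122 mm, so it is fully up. Moving over the blank and down.

send_rows(
  series="0.74 0 0 0 0 0; 0.74 0 0 0 0 0; 0 0 0.6 0 0 0; 0 0 0.6 0 0 0; 0 0 0 0 0 0",
)

```text
t: 18.08
eef_pos: [586.9, -86.0, 212.4]
tcp_rot: [-3.135, -0.001, 1.46]
ft_force: [-0.0, -0.4, 0.3]
opening: 0.649
grip_force: 0.0
```

send_rows(
  series="0 0 0.4 0 0 0; 0 0 0.3 0 0 0; 0 0 0.1 0 0 0; 0 0 0 0 0 0; 0 0 0 0 0 0",
)

```text
t: 18.7
eef_pos: [588.3, -86.5, 168.4]
tcp_rot: [3.14, 0.0, 1.46]
ft_force: [0.3, -0.6, 1.2]
opening: 0.652
grip_force: 0.0
```

send_rows(
  series="0 -0.013 0.04 0 0 0; 0 0 0 0 0 0",
)

```text
t: 18.95
eef_pos: [587.1, -86.3, 165.2]
tcp_rot: [3.141, -0.0, 1.46]
ft_force: [-0.2, 0.1, -0.4]
opening: 0.649
grip_force: 0.0
```

send_rows(
  series="0 0 0 0 0 0; 0 0 0 0 0 0; 0 0 0 0 0 0; 0 0 0 0 0 0; 0 0 0 0 0 0",
  fingers=0.2,
)

```text
t: 19.58
eef_pos: [587.2, -86.2, 165.0]
tcp_rot: [3.142, -0.0, 1.46]
ft_force: [1.2, -0.1, 0.8]
opening: 0.378
grip_force: 30.0
```

send_rows(
  series="0 0 -0.2 0 0 0; 0 0 -0.6 0 0 0; 0 0 -0.9 0 0 0; 0 0 -0.9 0 0 0; 0 0 -0.15 0 0 0",
)

```text
t: 20.2
eef_pos: [587.6, -86.3, 334.6]
tcp_rot: [3.135, 0.001, 1.46]
ft_force: [-0.1, -0.1, -1.8]
opening: 0.375
grip_force: 30.0
```

send_rows(
  series="0.6 -0.26 0 0 0 0; 0.857 -0.366 0 0 0 0; 0.857 -0.366 0 0 0 0; 0.857 -0.366 0 0 0 0; 0.857 -0.366 0 0 0 0",
)

```text
t: 20.82
eef_pos: [510.1, 166.9, 329.8]
tcp_rot: [-3.141, 0.0, 1.46]
ft_force: [0.4, 0.6, -0.2]
opening: 0.377
grip_force: 30.0
```

send_rows(
  series="0.7 -0.3 0 0 0 0; 0.4 -0.17 0 0 0 0; 0 0 0 0 0 1; 0 0 0 0 0 0; 0 0 0 0 0 0",
)

```text
t: 21.45
eef_pos: [490.4, 233.8, 329.8]
tcp_rot: [-3.141, 0.0, 1.289]
ft_force: [-0.7, -0.4, -2.0]
opening: 0.378
grip_force: 30.0
```

Run:
```python
from fit import *
c=cam('wrist');save(c,'w6');print(env.state()['eef_pos'],env.state()['grip_force'])
print(proj(c,place([505.2,313.1,-.287],[[-35,35,8],[35,35,8],[35,-35,8],[-35,-35,8],[0,0,8]])).round())
```

```text
[490.40707495 233.70921135 329.915706  ] 29.996303915977478
[[248.  86.]
 [305.  86.]
 [303. 144.]
 [249. 144.]
 [276. 116.]]
```

View pics/w6.png

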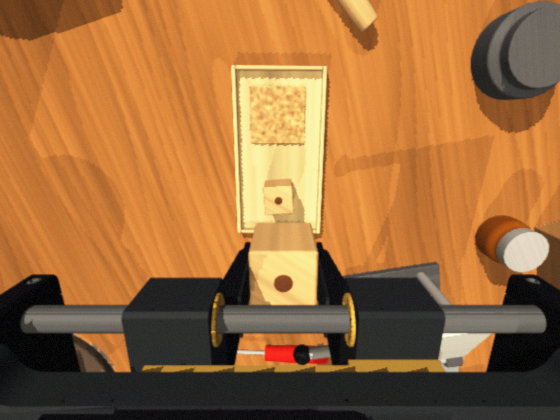

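The wrist view shows the pad's corners at about (250,85), (307,84), (306,144) and (250,144), within 2 px of prediction. The blank is held upright and the drilled blank stands at (278,197).

Run:
```python
from fit import *
c=cam('wrist')
q,r=fit(c,[[-35,35,8],[35,35,8],[35,-35,8],[-35,-35,8]],np.array([[250,85],[306.5,84.5],[305.5,143.5],[250,143.5]]),[505,313,-.287]);print(q,r.round(1).tolist())
k=c['color'][60:180,225:335].astype(int); w=world(c)[60:180,225:335]
t,_=fit(c,[[-57.5,107.5,15],[57.5,107.5,15],[57.5,-107.5,15],[-57.5,-107.5,15]],np.array([[232.5,66.5],[326.5,67],[321,234],[238.5,234]]),[490,260,-.287]);print(t,_.round(1).tolist())
print(rel([q[0],q[1],135]))
```

```text
[ 5.07784216e+02  3.13535109e+02 -2.86100622e-01] [[-0.4, 0.1], [-0.1, 0.8], [-0.5, -0.4], [1.1, -0.6]]
[ 4.95129062e+02  2.62801024e+02 -2.83990470e-01] [[-1.2, -0.1], [1.2, -0.4], [-0.1, 0.5], [0.0, 0.4]]
(array([490.5, 233.7, 330. ]), array([ 1.359, -0.095,  3.249]), array([-3.1414,  0.    ,  1.2872]))
```

send_rows(
  series="0.68 -0.05 0 0 0 0; 0.675 -0.055 0 0 0 0; 0 0 0.8 0 0 0; 0 0 0.9 0 0 0; 0 0 0.8 0 0 0",
)

```text
t: 22.18
eef_pos: [507.1, 313.5, 178.4]
tcp_rot: [-3.141, 0.0, 1.287]
ft_force: [1.1, 0.2, -0.6]
opening: 0.376
grip_force: 30.0
```

send_rows(
  series="0 0 0.4 0 0 0; 0 0 0.3 0 0 0; 0 0 0 0 0 0; 0 0 0 0 0 0",
)

```text
t: 22.68
eef_pos: [507.6, 314.0, 139.0]
tcp_rot: [3.14, -0.001, 1.286]
ft_force: [0.2, 0.5, -0.1]
opening: 0.376
grip_force: 30.0
```

Run:
```python
from fit import *
c=cam('side');C=c['color'];o=cv2.resize(C[140:250,140:250],(600,600),interpolation=cv2.INTER_CUBIC)
cv2.imwrite('pics/s7.png',o[:,:,::-1]);print(rel([507.2,313.4,106]))
c=cam('wrist');cv2.imwrite('pics/w7.png',c['color'][:,:,::-1])
```

```text
(array([507.6, 314.1, 139.2]), array([-0.013, -0.004,  0.553]), array([ 3.1402e+00, -1.3000e-03,  1.2857e+00]))
```

View pics/s7.png

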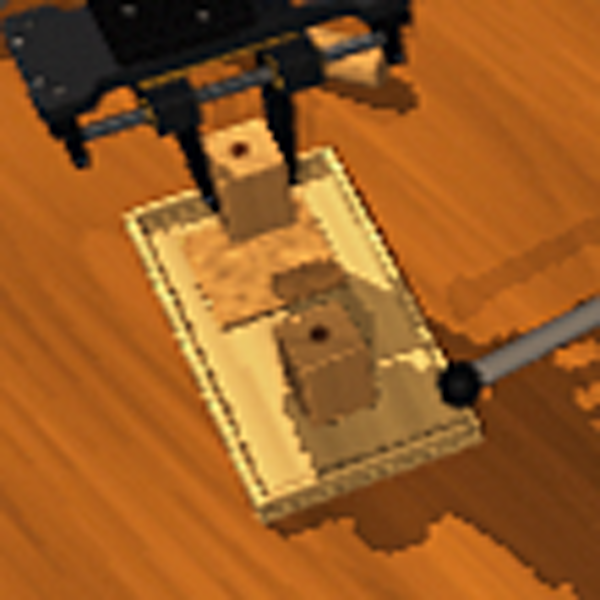

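The side view shows the blank upright above the pad, about centred, with its foot at crop (258,235). Lowering to contact.

send_rows(
  series="-0.012 0 0.25 0 0 0; 0 0 0.15 0 0 0; 0 0 0.08 0 0 0; 0 0 0.03 0 0 0; 0 0 0 0 0 0",
)

```text
t: 23.4
eef_pos: [507.1, 313.2, 107.4]
tcp_rot: [3.142, -0.0, 1.285]
ft_force: [0.1, 0.3, 0.2]
opening: 0.376
grip_force: 30.0
```

send_rows(
  series="0 0 0.03 0 0 0; 0 0 0 0 0 0; 0 0 0 0 0 0",
)

```text
t: 23.78
eef_pos: [507.2, 313.3, 106.0]
tcp_rot: [3.141, -0.001, 1.286]
ft_force: [0.1, -0.4, 3.2]
opening: 0.378
grip_force: 30.0
```

Contact (about 3 N). Opening modestly and rising.

send_rows(
  series="0 0 0.01 0 0 0; 0 0 0 0 0 0; 0 0 0 0 0 0; 0 0 0 0 0 0",
  fingers=0.6,
)

```text
t: 24.28
eef_pos: [507.0, 313.2, 105.0]
tcp_rot: [-3.142, 0.0, 1.286]
ft_force: [-0.6, -0.9, 0.7]
opening: 0.596
grip_force: 0.0
```

send_rows(
  series="0 0 -0.3 0 0 0; 0 0 -0.6 0 0 0; 0 0 -0.8 0 0 0; 0 0 -0.8 0 0 0; 0 0 0 0 0 0",
)

```text
t: 24.9
eef_pos: [507.7, 313.6, 259.9]
tcp_rot: [3.136, -0.005, 1.286]
ft_force: [-0.5, -0.7, 0.2]
opening: 0.597
grip_force: 0.0
```

Run:
```python
from fit import *
c=cam('side');cv2.imwrite('pics/s8.png',cv2.resize(c['color'][130:310,130:370],(800,600),interpolation=cv2.INTER_CUBIC)[:,:,::-1])
w=world(c);m=(abs(w[...,2]-54)<5)&(np.hypot(w[...,0]-507,w[...,1]-313)<30);print(m.sum(),cv2.minAreaRect(w[m][:,:2].astype(np.float32)),np.median(w[m][:,2]))
```

```text
142 ((505.17572021484375, 311.1682434082031), (38.53824234008789, 36.500938415527344), 73.07198333740234) 54.7038466867206
```

View pics/s8.png

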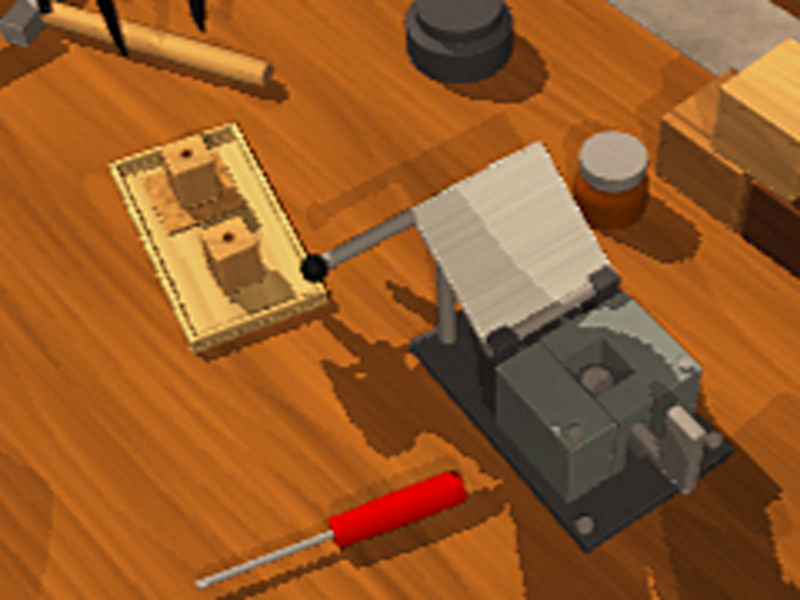

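The side view shows the blank upright on the pad at (193,172), the leaf open on its rest, the knock-out up with its disc at (597,378), and everything else untouched.

```bash
python3 -c "
from cell import env
print(env.job_done())"
```

```text
the job is handed in; nothing more can be done
None
```

The job is handed in at about 25 s of the 67 s allowed: the leaf rests open on its rubber rest, the knock-out was lifted to its end stop, and the blank stands upright, released, within about 3 mm of the pad's middle by camera; the verdict was not shown.

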